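# Hold the coolant filler cap at its bleed position

## Robot

A 6-joint arm with a two-finger parallel gripper is mounted at the origin on the work surface. World frame = base frame: x ahead of the robot, y to its left, z up, the work surface at z = 0. Lengths are in m, angles in degrees, forces in N, time in s.
With the tool pointing down it reaches from about 0.4 to 0.825 m from the base axis. Payload 7 kg.
Tool frame: the origin (TCP) lies at the very end of the fingers, on their centre line; the grasp point (between the pads) lies r.pinch_z behind it (r.pinch_z is the distance from the TCP to the grasp point, in m); z points along the fingers, y is the direction in which the jaws open and shut (so a half turn about z gives the same grasp; the last joint's range is limited). The gripper opens to 88 mm and grips with 3 to 60 N. Pads are 19 mm wide; open, the fingers measure 130 mm over their backs; the gripper's body (78 mm by 193 mm) begins 47 mm behind the grasp point.
Start: joints at [-50.415, 20.546, 0.682, 0, -70.136, -16.507], TCP at [0.265, -0.621, 0.227] pointing down, gripper open.
Joint ranges: [-176.03, 176.03], [-82.01, 121.73], [-58.28, 71.71], [-173.87, 95.51], [-174.79, -0.11], [-173.66, 173.66]. Speed limits (degrees/s): [136.94, 136.94, 172.46, 180, 180, 180].

## Interface

Orientations are given as [roll, pitch, yaw] about the fixed x, y, z axes, in that order (R = Rz(yaw) Ry(pitch) Rx(roll)).
In Python, from plant import r gives the robot as it stands. The module is installed in compiled form; this text tells all that it offers.
- The arm moves only by the tool servo_tool, never from a script. Its argument "steps" is a list of rows, each a list of 5 numbers: the finger opening in cm, from 0 to 8.76, then the shift along the tool's x, y, z in cm, then the turn about the tool's z in degrees. In form: [[fingers, x, y, z, spin], ...]. A call has 1 to 8 rows; each row shifts and turns the commanded pose from where the row before left it, along the tool's axes as they then stand; what a row does not reach is not made up. A row lasts 1/8 s, in which the tool goes at most 62.5 mm and 10.7 degrees, less where a joint would pass 70% of its speed; a pose out of reach is approached as far as the arm can. A call with a gripper value outside its range is refused whole. The fingers move at their own pace and stop on an object; "squeeze" is the grip in N (left out, the last holds). Time passes only in rows, so rows that do not move let the fingers close. It gives the time, the measured TCP pose, the force and the opening at its end, in the units of the state.
- r.get_state(): the state, without advancing time (a new reading comes with each control period).
- r.capture(name): name is "scene" or "top" or "wrist"; returns the picture (400x640x3 uint8, red, green, blue); there is no depth.
- r.calibration(name): a dict with "K" (3x3 intrinsics, pixels), "rvec" (rotation vector, rad) and "tvec" (3), from world to camera coordinates, as OpenCV has them; the wrist camera has in their place "tool_from_camera" (4x4, takes a point from camera to tool coordinates, whose origin is the TCP and whose axes are the flange's). Camera axes: x right, y down, z forward; pixel columns grow to the right and rows downward; lengths in m; the calibration is good to about 2 mm. The wrist camera is an equidistant fisheye: a pixel r from the principal point sees the ray r / f radians off the axis. A picture is of the moment at which its call begins: read the wrist's pose just before it. calibration takes no time and is no camera call.
- r.close_job(): hands the job in, once; it reports no verdict.
The state is a dict: "time_s": time; "joints": joint angles; "qd": joint speeds; "joint_torque": joint torques, N m; "tcp_pos": TCP position; "eef_rot": TCP orientation; "contact_force": force on the tool from outside, world axes, zero at the start; "moment": the same for the moment, N m; "gripper_width": finger opening in m.
Only numpy, scipy, OpenCV 4.12 (cv2) and the standard library are available. Lean on these libraries where they do the work, as an engineer would, in place of code of your own. Each camera call takes 0.05 s, during which the arm holds its last target.

## Task

Put the black bayonet cap with the yellow grip bar into the filler neck of the blue header tank, its bar in line with the two black ticks so that the lugs drop through the slots and the cap sits fully down, then twist it clockwise (seen from above) against the spring to the halfway position at the white ticks, well short of the red ticks where it clicks and locks. Do not let it reach the lock at any time. Finish still gripping the cap and holding it steady at the white ticks, because it springs back if let go, and leave everything else on the bench where it stands.

Things in the scene. Friction and masses are not known exactly. Their poses are not given: they have to be found in the camera images.
- cap: Loose bayonet cap, about 160 g, 62 mm high, upright at the start. Origin: centre of its underside, z up. Round aluminium plug, diameter 40, z 0 to 18 mm, with two lugs along +x and -x out to 27 mm from the axis (8 mm wide, z 1 to 8 mm); black disc, diameter 72, z 18 to 28 mm; yellow grip bar on top. Same after half a turn about z.
- cap_grip (a point): Centre of the cap's yellow grip bar, 45 mm above the cap's underside. The bar is 64 mm long along x (in line with the lugs), 18 mm thick along y, from 17 mm below to 17 mm above this point, with a black line along x on top. Grip it across its thickness, from above.
- tank: Blue header tank, fixed, 140 x 200 mm (x, y), its top at z 100 mm; origin at the centre of its underside on the bench, z up. An aluminium filler neck, outer diameter 76 mm, rises from the middle of its top to z 130 mm.
- mouth (a point): Centre of the neck's top face, 130 mm above the bench; axes as the tank's. Opening of diameter 44 mm in a lip 8 mm thick, with lug slots along +x and -x, 14 mm wide; either lug fits either slot. Fully down, the cap's disc rests on this face, the cap's origin 18 mm below this point. Turned, the lugs run under the lip with 2 mm vertical play. It turns clockwise only.
- black_tick (a point): Black tick outside the neck, 44 mm from its axis, at the slot on +x (a second one opposite): cap's bar points here to go in.
- white_tick (a point): White tick, 44 mm from the neck's axis, 50 degrees clockwise from the black one, seen from above (a second one opposite): halfway, the bar points here to be held.
- red_tick (a point): Red tick, 44 mm from the neck's axis, 100 degrees clockwise from the black one (a second one opposite): click and lock. The sprung catch ball first resists with the cap turned about 65 degrees.
- sleeve (a joint): Sprung sleeve inside the neck, turned by the cap's lugs; rad, 0 at rest, grows clockwise from above. The lugs meet it after about 9 degrees of cap turn, so it reads about 0.71 with the cap at the white ticks. Its spring gives 0.05 N m at rest, 0.12 N m there, and turns the cap back if it is let go.
- grease_tin: Bystander: red tin, diameter 60, 60 mm high; origin under its centre.
- bearing: Bystander: steel ball-bearing ring, diameter 54, 16 mm high, lying flat; origin under its centre.
- wrench: Bystander: steel wrench, 170 mm long, lying flat along its x axis.
- screwdriver: Bystander: screwdriver, 180 mm long, lying along its x axis.
- carton: Bystander: cardboard carton 70 x 100 x 60 mm; origin under its centre.
- oil_bottle: Bystander: blue bottle, diameter 64, 160 mm high; origin under its centre.
There are look-alikes about, which are no part of the job. What is shaped like the cap but purple or turquoise is not meant.

How it is judged:
By the outcome, as a careful person would: the job done as asked, in the order asked, and still so for the second after the job is handed in, while the arm keeps its last pose, push and grip.
It also fails if it takes over 42 s, if anything falls off the work surface, if the arm or the gripper's body presses on something with over 40 N, if the wrist force passes 120 N, or if a joint passes its speed limit or range.

## Working session

There is one attempt and no reset: what is moved stays moved. The work goes in short steps, Python scripts to look and compute and a tool call to move; the robot and the scene stay as the last step left them, time stands still between calls to the robot, and variables do not carry over. Pictures are saved under pics/ and viewed, and the job is handed in when it is done.

Besides the shell and the picture viewer there is one more tool, called as name(argument=value, ...), one argument or row to a line, values as JSON. servo_tool: Moves the arm, as the interface text tells. Its arguments: {"type":"object","properties":{"steps":{"type":"array","items":{"type":"array","items":{"type":"number"}}},"squeeze":{"type":"number"}},"required":["steps"]}

```bash
mkdir -p pics; python3 - <<'E'
from plant import r
import cv2
s=r.get_state();print(s,r.pinch_z)
for n in("scene","top","wrist"):
    im=r.capture(n);cv2.imwrite(f"pics/{n}0.png",im[:,:,::-1]);print(n,r.calibration(n))
E
```

```text
{'time_s': 0.0, 'joints': array([-5.04134200e+01,  2.05933411e+01,  6.34153555e-01, -2.05427599e-02,
       -7.01350711e+01, -1.65064591e+01]), 'qd': array([-0.00421442, -0.13281352, -0.0626572 ,  0.00239148, -0.0143109 ,
       -0.01858648]), 'joint_torque': array([ 4.52547274e-04, -5.82719135e+01,  2.93052649e+01,  6.99710011e+00,
        6.86355546e-03, -1.64143175e-04]), 'tcp_pos': array([ 0.26439784, -0.62053832,  0.22560272]), 'eef_rot': array([ 1.79904139e+02, -8.26829329e-03, -1.56926869e+02]), 'contact_force': array([0.45466067, 0.6236394 , 0.16314672]), 'moment': array([ 0.02667122, -0.01416678,  0.035849  ]), 'gripper_width': 0.08750643748991188} 0.0188
scene {'K': array([[501.63189453,   0.        , 316.82065674],
       [  0.        , 501.63189453, 208.90629494],
       [  0.        ,   0.        ,   1.        ]]), 'rvec': array([ 1.70043353,  1.56064753, -0.83184031]), 'tvec': array([-0.05599512, -0.24502355,  1.86339925])}
top {'K': array([[493.05699924,   0.        , 321.49631799],
       [  0.        , 493.05699924, 209.27007074],
       [  0.        ,   0.        ,   1.        ]]), 'rvec': array([ 2.2121557 , -2.17355418,  0.07168884]), 'tvec': array([0.01194959, 0.56924275, 1.27508851])}
wrist {'K': array([[309.70691629,   0.        , 318.23078062],
       [  0.        , 309.70691629, 200.35525515],
       [  0.        ,   0.        ,   1.        ]]), 'tool_from_camera': array([[ 1.22701310e-03, -9.54779514e-01, -2.97312249e-01,
         8.06292255e-02],
       [ 9.99999214e-01,  1.24793254e-03,  1.19442480e-04,
        -1.40046005e-03],
       [ 2.56984396e-04, -2.97312162e-01,  9.54780295e-01,
        -1.58879897e-01],
       [ 0.00000000e+00,  0.00000000e+00,  0.00000000e+00,
         1.00000000e+00]])}
```

View pics/scene0.png

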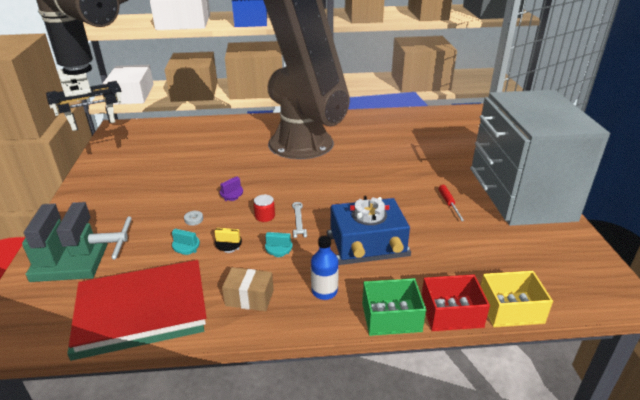

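View pics/top0.png

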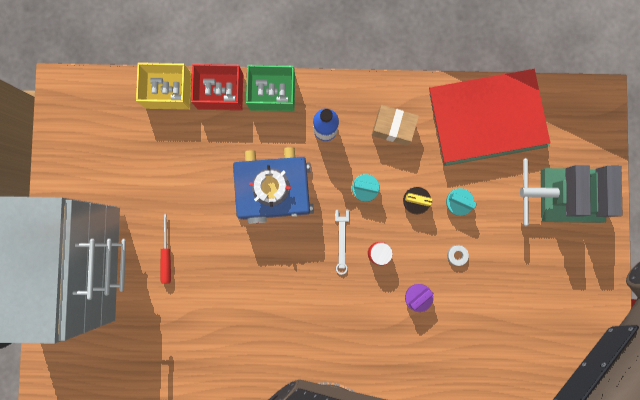

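View pics/wrist0.png

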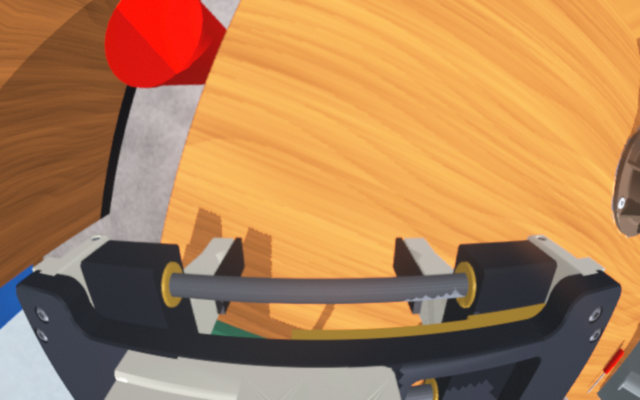

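The thing wanted is the black cap with the yellow bar, at top (418,200) and scene (228,238). It could be confused with:
- turquoise cap, top (366,187)
- turquoise cap, top (461,202)
- purple cap, top (419,297)

The tank neck is at top (269,186). Next I'll check close crops.

```bash
python3 - <<'E'
import cv2,numpy as np
t=cv2.imread("pics/top0.png");s=cv2.imread("pics/scene0.png")
a=cv2.resize(t[165:235,385:485],(800,560),interpolation=cv2.INTER_CUBIC);cv2.imwrite("pics/c1.png",a)
b=cv2.resize(t[145:230,225:325],None,fx=7,fy=7,interpolation=cv2.INTER_CUBIC);cv2.imwrite("pics/c2.png",b)
c=cv2.resize(s[190:265,320:420],(800,600),interpolation=cv2.INTER_CUBIC);cv2.imwrite("pics/c3.png",c)
c=cv2.resize(s[215:265,200:260],None,fx=10,fy=10,interpolation=cv2.INTER_CUBIC);cv2.imwrite("pics/c4.png",c)
E
```

```text
(no output)
```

View pics/c1.png

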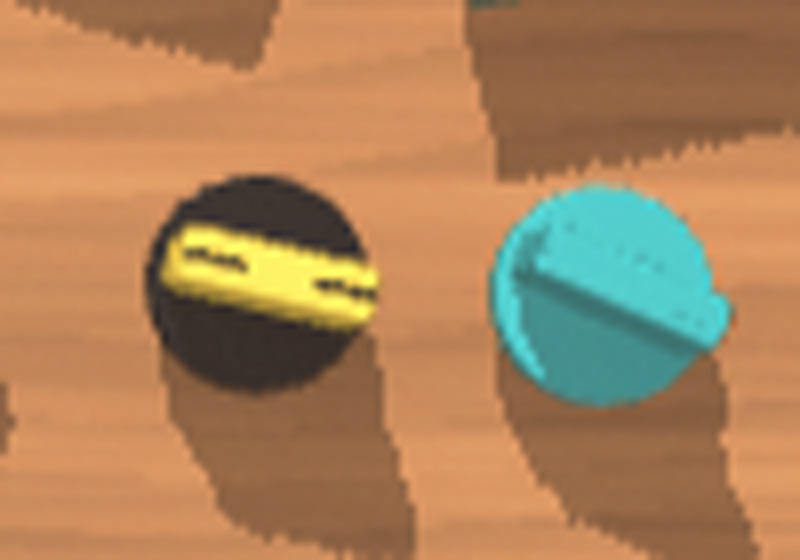

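View pics/c2.png

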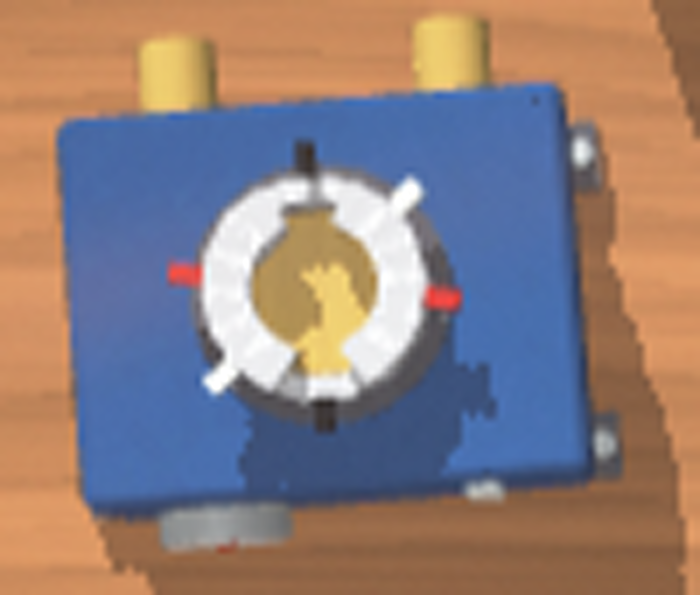

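View pics/c3.png

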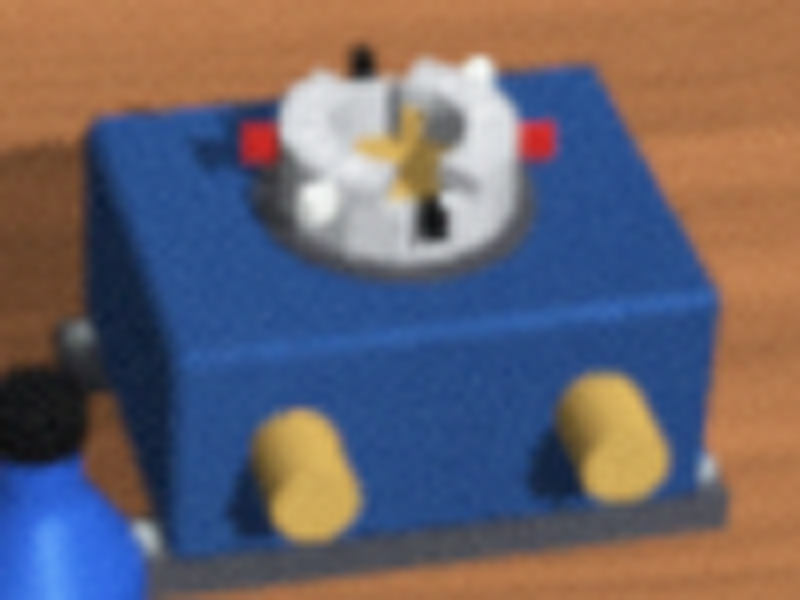

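View pics/c4.png

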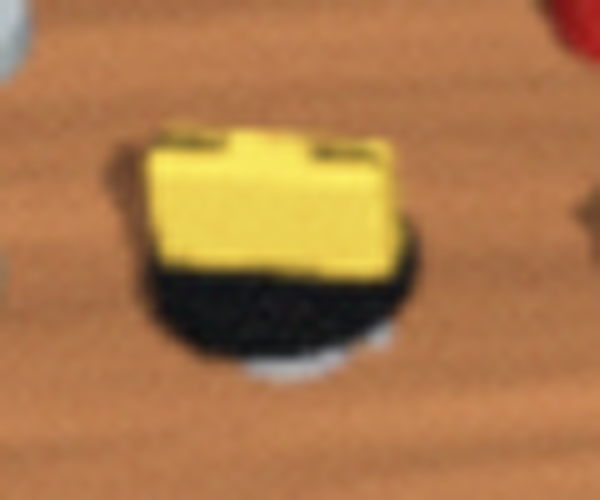

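Crop c1 shows the black disc with a yellow bar, with the line running from about (185,255) to (375,292), so this is the right cap. The pair of black ticks on the tank is in c2 at (305,155) and (325,415). Triangulating next.

```bash
cat > h.py <<'E'
import numpy as np,cv2
from scipy.spatial.transform import Rotation as R
def P(c):
    Rm=cv2.Rodrigues(c["rvec"])[0];return c["K"]@np.c_[Rm,c["tvec"]]
def tri(ct,cs,pt,ps):
    X=cv2.triangulatePoints(P(ct),P(cs),np.array(pt,float).T,np.array(ps,float).T);return (X[:3]/X[3]).T
def planez(c,p,z):
    Rm=cv2.Rodrigues(c["rvec"])[0];C=-Rm.T@c["tvec"];d=(Rm.T@np.linalg.inv(c["K"])@np.c_[np.array(p,float),np.ones(len(p))].T).T
    return C+d*((z-C[2])/d[:,2])[:,None]
def pose(s):
    T=np.eye(4);T[:3,:3]=R.from_euler("xyz",s["eef_rot"],degrees=True).as_matrix();T[:3,3]=s["tcp_pos"];return T
def wray(c,T,p):
    p=np.array(p,float);K=c["K"];d=(p-[K[0,2],K[1,2]])/K[0,0];r=np.linalg.norm(d,axis=1)
    v=np.c_[d/r[:,None]*np.sin(r)[:,None],np.cos(r)]
    M=T@c["tool_from_camera"];return M[:3,3],v@M[:3,:3].T
def wplane(c,T,p,z):
    o,v=wray(c,T,p);return o+v*((z-o[2])/v[:,2])[:,None]
def wproj(c,T,X):
    M=np.linalg.inv(T@c["tool_from_camera"]);x=np.array(X)@M[:3,:3].T+M[:3,3]
    th=np.arctan2(np.hypot(x[:,0],x[:,1]),x[:,2]);ph=np.arctan2(x[:,1],x[:,0]);K=c["K"]
    return np.c_[K[0,2]+K[0,0]*th*np.cos(ph),K[1,2]+K[0,0]*th*np.sin(ph)]
def wtri(c,Ts,ps):
    out=[]
    rays=[wray(c,T,p) for T,p in zip(Ts,ps)]
    for i in range(len(ps[0])):
        A=0;b=0
        for o,v in rays:
            d=v[i]/np.linalg.norm(v[i]);Q=np.eye(3)-np.outer(d,d);A=A+Q;b=b+Q@o
        out.append(np.linalg.solve(A,b))
    return np.array(out)
E
python3 - <<'E'
from h import *
from plant import r
np.set_printoptions(precision=4,suppress=True)
ct,cs=r.calibration("top"),r.calibration("scene")
f=lambda p,k,o:(np.array(p,float)+.5)/k-.5+o
capt=f([(185,255),(375,292)],8,[385,165]);caps=f([(165,140),(375,152)],10,[200,215])
tt=f([(305,155),(325,415),(407,195),(218,380),(443,298),(185,273)],7,[225,145])
ts=f([(433,215),(362,60),(319,202),(479,70),(260,142),(538,140)],8,[320,190])
for a,b in((capt,caps),(capt,caps[::-1]),(tt,ts)):
    X=tri(ct,cs,a,b);print(X);print(X.mean(0))
    for i in range(0,len(X),2):
        d=X[i]-X[i+1];print("ctr",(X[i]+X[i+1])/2,"len",np.linalg.norm(d),"ang",np.degrees(np.arctan2(d[1],d[0])))
print("plane62",planez(ct,capt,.062),planez(cs,caps,.062))
print(planez(ct,tt,.122).reshape(-1,2,3).mean(1))
o=[(366,187),(461,202),(419,297),(380,253),(458,255),(326,118),(342,241)]
print(planez(ct,o,.03))
E
```

```text
[[ 0.6046 -0.2261  0.0681]
 [ 0.5932 -0.2286  0.0635]]
[ 0.5989 -0.2273  0.0658]
ctr [ 0.5989 -0.2273  0.0658] len 0.01254709554219944 ang 12.052168824425022
[[ 0.6026 -0.1987  0.0631]
 [ 0.5919 -0.2566  0.0634]]
[ 0.5973 -0.2277  0.0633]
ctr [ 0.5973 -0.2277  0.0633] len 0.058905574764490945 ang 79.5221214079807
[[0.6626 0.1505 0.1253]
 [0.573  0.1419 0.1253]
 [0.6497 0.1159 0.1235]
 [0.5843 0.1789 0.1264]
 [0.6143 0.1023 0.1232]
 [0.6213 0.1916 0.1229]]
[0.6175 0.1468 0.1244]
ctr [0.6178 0.1462 0.1253] len 0.09002774013958899 ang 5.479168218485052
ctr [0.617  0.1474 0.125 ] len 0.09089545741234936 ang -43.907622105209235
ctr [0.6178 0.147  0.123 ] len 0.08950633360778873 ang -94.50436464042374
plane62 [[ 0.6027 -0.1959  0.062 ]
 [ 0.592  -0.2562  0.062 ]] [[ 0.5898 -0.2577  0.062 ]
 [ 0.6004 -0.2018  0.062 ]]
[[0.6184 0.1488 0.122 ]
 [0.6175 0.1495 0.122 ]
 [0.6182 0.1491 0.122 ]]
[[ 0.6283 -0.0928  0.03  ]
 [ 0.5936 -0.3405  0.03  ]
 [ 0.3468 -0.2325  0.03  ]
 [ 0.4577 -0.131   0.03  ]
 [ 0.4561 -0.3328  0.03  ]
 [ 0.8083  0.0144  0.03  ]
 [ 0.4869 -0.0324  0.03  ]]
```

servo_tool(
  steps=[
    [8.7,-4.6,2.3,0,0],
    [8.7,-4.6,2.3,0,0],
    [8.7,-4.6,2.3,0,0],
    [8.7,-4.6,2.3,0,0],
    [8.7,-4.6,2.3,0,0],
    [8.7,-4.6,2.3,0,0],
    [8.7,-4.6,2.3,0,0],
    [8.7,-4.6,2.3,0,0],
  ],
)

```text
time_s: 1.15
tcp_pos: [0.5318, -0.3059, 0.2265]
eef_rot: [180.0, -0.0, -156.9]
contact_force: [0.8, -0.4, -0.5]
gripper_width: 0.087
```

servo_tool(
  steps=[
    [8.7,-4.6,2.3,0,0],
    [8.7,-4.6,2.3,0,0],
    [8.7,0,0,0,-9.4],
    [8.7,0,0,0,-9.4],
    [8.7,0,0,0,-9.4],
    [8.7,0,0,0,-9.4],
    [8.7,0,0,0,-9.4],
    [8.7,0,0,0,-9.4],
  ],
)

```text
time_s: 2.15
tcp_pos: [0.5974, -0.229, 0.2262]
eef_rot: [180.0, 0.0, -100.2]
contact_force: [0.2, -0.8, 0.2]
gripper_width: 0.0874
```

servo_tool(
  steps=[
    [8.7,0,0,0,0],
    [8.7,0,0,0,0],
  ],
)

```text
time_s: 2.4
tcp_pos: [0.5975, -0.229, 0.2264]
eef_rot: [180.0, 0.0, -100.7]
contact_force: [-0.1, -0.5, -0.5]
gripper_width: 0.0871
```

```bash
python3 - <<'E'
from h import *
from plant import r
import pickle
s=r.get_state();im=r.capture("wrist");print(s["time_s"],s["joints"],s["tcp_pos"],s["eef_rot"],s["contact_force"])
cv2.imwrite("pics/w1.png",im[:,:,::-1]);pickle.dump(pose(s),open("T1.pkl","wb"))
c=r.calibration("wrist");T=pose(s)
print(wproj(c,T,[[.597,-.228,.062],[.6026,-.1987,.062],[.592,-.2566,.062]]))
E
```

```text
2.4 [-3.53235133e+00  1.72934309e+01 -4.05728902e+00 -3.22134252e-03
 -6.86711413e+01 -7.19340052e+00] [ 0.59749374 -0.22902817  0.22636803] [ 1.79977935e+02  2.39205366e-04 -1.00726924e+02] [-0.14266007 -0.52076536 -0.48648435]
[[319.53483556 184.53479331]
 [319.4245352  210.70545848]
 [319.20681235 157.92617586]]
```

View pics/w1.png

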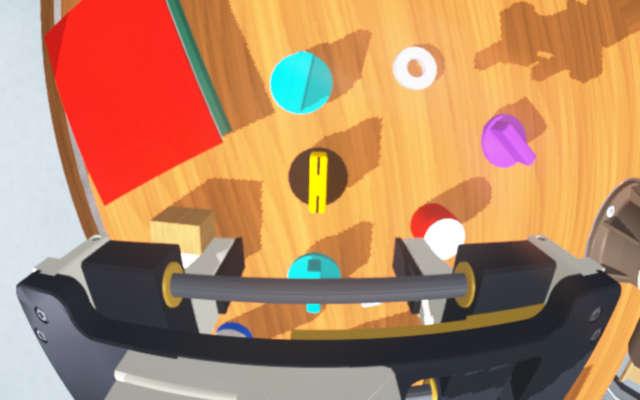

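The cap's bar is at about (318,182) and runs vertically, which agrees with the prediction. Crop to measure it.

```bash
python3 - <<'E'
import cv2
t=cv2.imread("pics/w1.png")
cv2.imwrite("pics/w1c.png",cv2.resize(t[140:220,275:365],None,fx=7,fy=7,interpolation=cv2.INTER_CUBIC))
E
```

```text
(no output)
```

View pics/w1c.png

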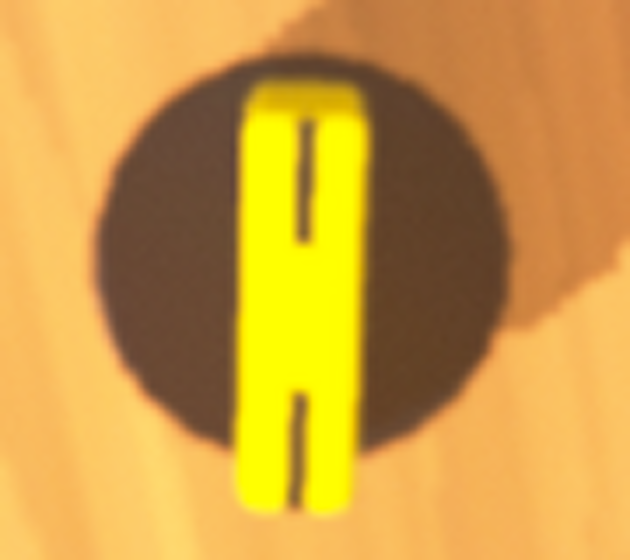

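```bash
python3 - <<'E'
from h import *
from plant import r
import pickle
np.set_printoptions(precision=4,suppress=True)
T=pickle.load(open("T1.pkl","rb"));c=r.calibration("wrist")
p=(np.array([(308,117),(295,511),(243,115),(368,117),(355,511),(236,511)],float)+.5)/7-.5+[275,140]
for z in(.060,.062,.064):
    X=wplane(c,T,p,z);d=X[0]-X[1];e=X[2:].mean(0);print(z,(X[0]+X[1])/2,e,np.linalg.norm(d),np.degrees(np.arctan2(d[1],d[0])),np.linalg.norm(X[2]-X[3]))
E
```

```text
0.06 [ 0.5992 -0.2273  0.06  ] [ 0.5994 -0.2274  0.06  ] 0.06322958032772102 -102.51540535202471 0.018937211717905918
0.062 [ 0.5991 -0.2278  0.062 ] [ 0.5993 -0.2279  0.062 ] 0.06284076902212908 -102.51540535202476 0.018820763024523048
0.064 [ 0.599  -0.2283  0.064 ] [ 0.5992 -0.2284  0.064 ] 0.062451957716537145 -102.51540535202469 0.018704314331140164
```

servo_tool(
  steps=[
    [8.7,-0.1,-0.1,4,1],
    [8.7,0,0,5,0],
    [8.7,0,0,4,0],
    [8.7,0,0,3,0],
    [8.7,0,0,2,0],
    [8.7,0,0,1.4,0],
    [8.7,0,0,0,0],
  ],
  squeeze=50,
)

```text
time_s: 3.32
tcp_pos: [0.5982, -0.2282, 0.0317]
eef_rot: [179.9, -0.0, -101.6]
contact_force: [0.7, 0.4, 0.8]
gripper_width: 0.087
```

```bash
python3 - <<'E'
from h import *
from plant import r
s=r.get_state();print(s["tcp_pos"],s["contact_force"])
cv2.imwrite("pics/w2.png",cv2.resize(r.capture("wrist")[120:340,180:460,::-1],None,fx=2.5,fy=2.5))
cv2.imwrite("pics/s2.png",cv2.resize(r.capture("scene")[150:270,150:320,::-1],None,fx=4,fy=4))
E
```

```text
[ 0.59821548 -0.22821049  0.03168961] [0.69295275 0.40014725 0.7586392 ]
```

View pics/w2.png

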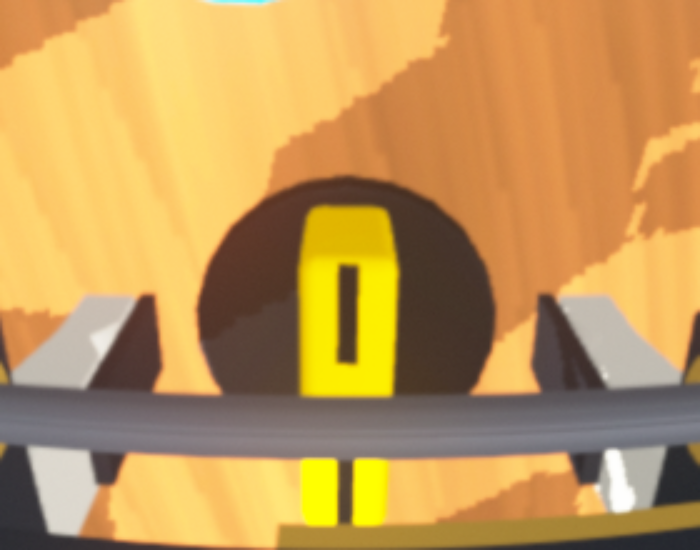

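View pics/s2.png

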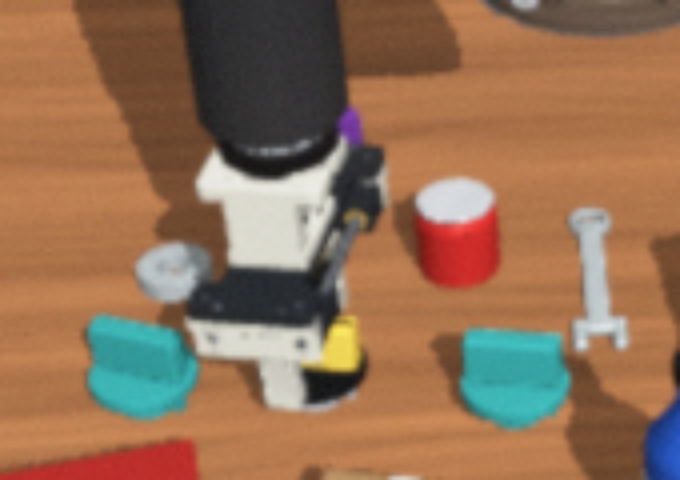

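The bar is centred between the fingers, at (345,330) in the crop, and square to them. Closing.

servo_tool(
  steps=[
    [0,0,0,0,0],
    [0,0,0,0,0],
    [0,0,0,0,0],
    [0,0,0,0,0],
    [0,0,0,0,0],
    [0,0,0,0,0],
  ],
  squeeze=50,
)

```text
time_s: 4.18
tcp_pos: [0.5987, -0.2282, 0.0325]
eef_rot: [180.0, -0.0, -101.5]
contact_force: [-0.2, -0.8, 0.4]
gripper_width: 0.0322
```

servo_tool(
  steps=[
    [0,0,0,0,0],
    [0,0,0,0,0],
    [0,0,0,0,0],
    [0,0,0,0,0],
  ],
)

```text
time_s: 4.68
tcp_pos: [0.5987, -0.2283, 0.0325]
eef_rot: [180.0, -0.0, -101.5]
contact_force: [0.4, -0.1, -0.4]
gripper_width: 0.0171
```

servo_tool(
  steps=[
    [0,0,0,-2,0],
    [0,0,0,-5,0],
    [0,0,0,-6,0],
    [0,0,0,-6,0],
    [0,0,0,-2,0],
    [0,0,0,0,0],
  ],
)

```text
time_s: 5.42
tcp_pos: [0.5994, -0.2282, 0.2442]
eef_rot: [-179.8, 0.0, -101.5]
contact_force: [-0.3, -0.6, -3.1]
gripper_width: 0.0177
```

```bash
python3 - <<'E'
from h import *
from plant import r
s=r.get_state();print(s["time_s"],s["tcp_pos"],s["eef_rot"],s["gripper_width"],s["contact_force"])
cv2.imwrite("pics/w3.png",cv2.resize(r.capture("wrist")[120:340,180:460,::-1],None,fx=2.5,fy=2.5))
E
```

```text
5.425 [ 0.59936857 -0.22824396  0.2442057 ] [-1.79809678e+02  3.50709897e-02 -1.01525006e+02] 0.017719118576393692 [-0.3147596  -0.64260246 -3.06201168]
```

View pics/w3.png

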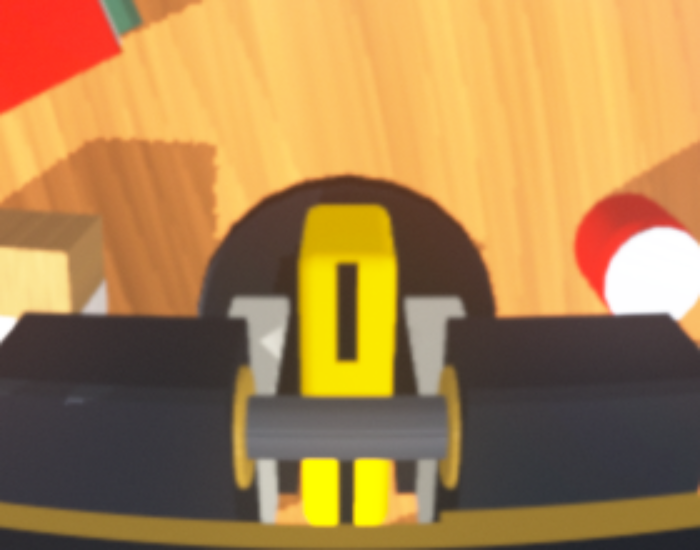

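servo_tool(
  steps=[
    [0,-4.27,2.4,0,0],
    [0,-4.27,2.4,0,0],
    [0,-4.27,2.4,0,0],
    [0,-4.27,2.4,0,0],
    [0,-4.27,2.4,0,0],
    [0,-4.27,2.4,0,0],
    [0,-4.27,2.4,0,0],
    [0,-4.27,2.4,0,0],
  ],
)

```text
time_s: 6.48
tcp_pos: [0.4771, 0.1457, 0.2403]
eef_rot: [179.8, -0.1, -101.5]
contact_force: [-0.2, -0.4, -1.7]
gripper_width: 0.0178
```

servo_tool(
  steps=[
    [0,0,0,0,-9],
    [0,0,0,0,-9],
    [0,0,0,0,-9],
    [0,0,0,0,-9],
    [0,0,0,0,-9],
    [0,0,0,0,-9],
    [0,0,0,0,-9],
    [0,0,0,0,-9],
  ],
)

```text
time_s: 7.48
tcp_pos: [0.4778, 0.1442, 0.2401]
eef_rot: [179.8, 0.1, -29.2]
contact_force: [-0.1, 0.2, -3.2]
gripper_width: 0.0178
```

servo_tool(
  steps=[
    [0,0,0,0,-9],
    [0,0,0,0,-9],
    [0,0,0,0,-9],
    [0,0,0,0,-8],
    [0,0,0,0,0],
    [0,0,0,0,0],
  ],
)

```text
time_s: 8.22
tcp_pos: [0.4784, 0.1445, 0.2414]
eef_rot: [179.9, 0.1, 5.3]
contact_force: [1.0, 0.8, -2.1]
gripper_width: 0.0176
```

```bash
python3 - <<'E'
from h import *
from plant import r
import pickle
s=r.get_state();im=r.capture("wrist");print(s["time_s"],s["joints"],s["tcp_pos"],s["eef_rot"],s["gripper_width"],s["contact_force"])
pickle.dump(pose(s),open("T4.pkl","wb"));cv2.imwrite("pics/w4.png",im[:,:,::-1])
print(wproj(r.calibration("wrist"),pose(s),[[.6175,.1475,.13]]))
E
```

```text
8.225 [ 3.93690389e+01  3.33827434e+00 -1.94919818e+01 -1.48717068e-02
 -6.72875062e+01  5.59337158e+01] [0.47839112 0.1445396  0.24141521] [1.79945389e+02 1.05231558e-01 5.29694841e+00] 0.017590810008141788 [ 0.96552705  0.75038298 -2.05893379]
[[328.19701531  41.77812392]]
```

View pics/w4.png

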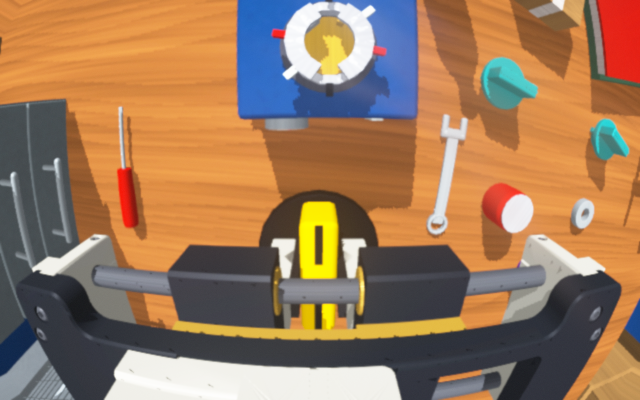

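The neck is at about (329,42). I'll move 5 cm forward for the second view.

servo_tool(
  steps=[
    [0,2.5,0,0,0],
    [0,2.5,0,0,0],
    [0,0,0,0,0],
    [0,0,0,0,0],
  ],
)

```text
time_s: 8.78
tcp_pos: [0.5282, 0.1494, 0.242]
eef_rot: [180.0, 0.1, 5.4]
contact_force: [-0.2, 0.3, -2.3]
gripper_width: 0.0173
```

```bash
python3 - <<'E'
from h import *
from plant import r
import pickle
s=r.get_state();im=r.capture("wrist");print(s["time_s"],s["tcp_pos"],s["eef_rot"])
pickle.dump(pose(s),open("T5.pkl","wb"));im=im[:,:,::-1];cv2.imwrite("pics/w5.png",im)
a=cv2.imread("pics/w4.png")
print(wproj(r.calibration("wrist"),pose(s),[[.6175,.1475,.13]]))
cv2.imwrite("pics/w4c.png",cv2.resize(a[0:100,270:390],None,fx=6,fy=6,interpolation=cv2.INTER_CUBIC))
cv2.imwrite("pics/w5c.png",cv2.resize(im[15:125,265:395],None,fx=6,fy=5.4,interpolation=cv2.INTER_CUBIC) if 0 else cv2.resize(im[30:130,265:395],None,fx=6,fy=6,interpolation=cv2.INTER_CUBIC))
E
```

```text
8.775 [0.52816229 0.14937612 0.24204101] [1.79981675e+02 6.09901803e-02 5.40238579e+00]
[[328.58004153  98.30682876]]
```

View pics/w4c.png

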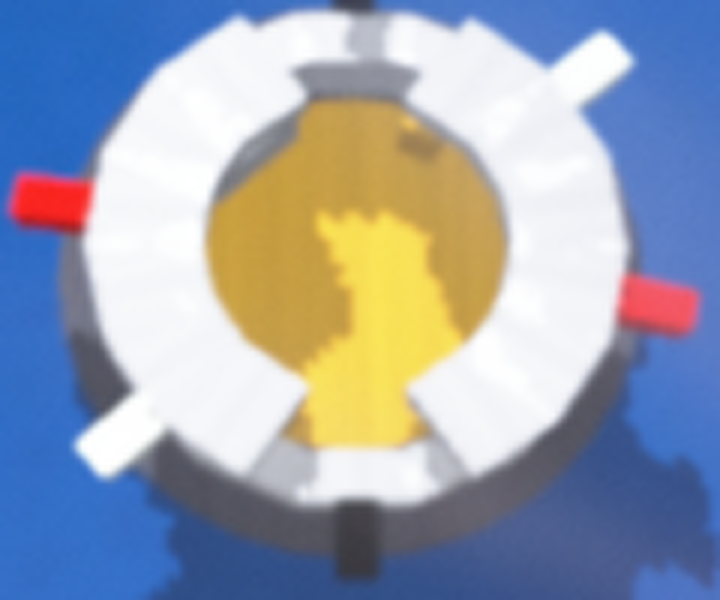

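View pics/w5c.png

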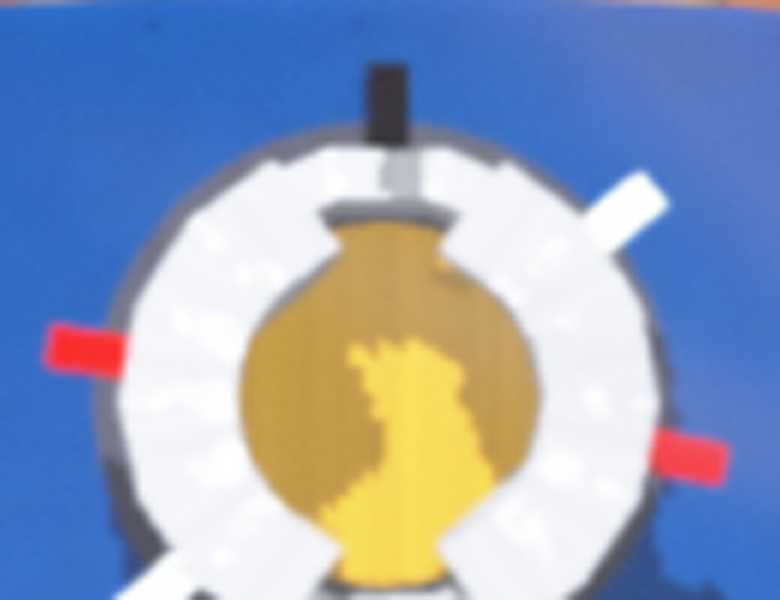

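View pics/w5.png

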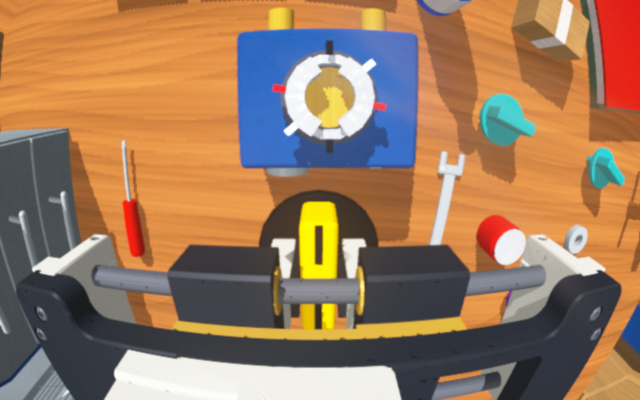

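```bash
python3 - <<'E'
import cv2
im=cv2.imread("pics/w5.png")
cv2.imwrite("pics/w5d.png",cv2.resize(im[60:160,265:395],None,fx=6,fy=6,interpolation=cv2.INTER_CUBIC))
E
```

```text
(no output)
```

View pics/w5d.png

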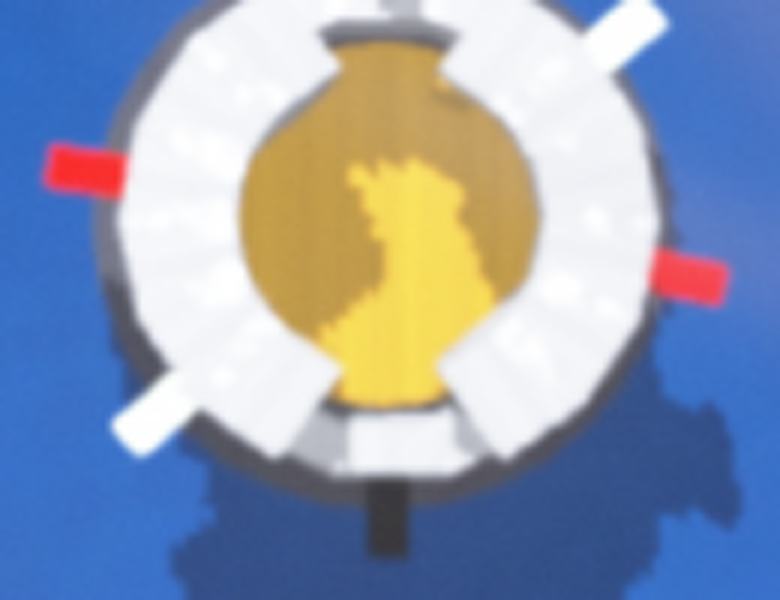

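```bash
python3 - <<'E'
from h import *
from plant import r
import pickle
np.set_printoptions(precision=4,suppress=True)
c=r.calibration("wrist");T4,T5=[pickle.load(open(f"T{i}.pkl","rb")) for i in(4,5)]
f=lambda p,o:(np.array(p,float)+.5)/6-.5+o
a=f([(13,198),(697,308),(618,48),(92,462),(358,578),(207,240),(509,240)],[270,0])
b=f([(47,167),(728,280),(653,8),(128,442),(388,557),(240,215),(541,215)],[265,60])
X=wtri(c,[T4,T5],[a,b]);print(X)
print("ctr",X[:4].reshape(2,2,3).mean(1),X[5:].mean(0))
far=f([(388,-115)],[265,60])
zt=.123
Y5=wplane(c,T5,np.r_[b,far],zt);Y4=wplane(c,T4,a,zt)
def ang(p,q): d=q-p;return np.degrees(np.arctan2(d[1],d[0])),np.linalg.norm(d)
for Y in(Y4,Y5): print((Y[0]+Y[1])/2,ang(Y[0],Y[1]),(Y[2]+Y[3])/2,ang(Y[2],Y[3]))
print("black5",(Y5[4]+Y5[7])/2,ang(Y5[4],Y5[7]))
print("lip130",wplane(c,T4,a[5:],.13).mean(0),wplane(c,T5,b[5:],.13).mean(0))
# cap in tool frame: bar top line ends; T=I
g=np.array([(347,257),(345,525)])/2.5+[180,120]
I=np.eye(4)
for z in(-.0295,):
    q=wplane(c,I,g,z);print("bar in tool",q,q.mean(0))
E
```

```text
[[0.6232 0.1972 0.1264]
 [0.6167 0.0963 0.1265]
 [0.6558 0.1117 0.127 ]
 [0.5835 0.1817 0.1288]
 [0.5698 0.142  0.1279]
 [0.6182 0.1684 0.1274]
 [0.6226 0.1251 0.128 ]]
ctr [[0.62   0.1468 0.1264]
 [0.6197 0.1467 0.1279]] [0.6204 0.1467 0.1277]
[0.6207 0.1468 0.123 ] (np.float64(-93.69528153764159), np.float64(0.10223817540699397)) [0.6206 0.1467 0.123 ] (np.float64(135.78404158084987), np.float64(0.10205557513010706))
[0.6201 0.1465 0.123 ] (np.float64(-93.66907684947029), np.float64(0.10256877507191824)) [0.6197 0.1466 0.123 ] (np.float64(135.91339160995201), np.float64(0.10226990992631692))
black5 [0.6197 0.1468 0.123 ] (np.float64(5.637216626630622), np.float64(0.10172512672041759))
lip130 [0.6199 0.1468 0.13  ] [0.6203 0.1468 0.13  ]
bar in tool [[ 0.0308  0.0016 -0.0295]
 [-0.0321  0.0013 -0.0295]] [-0.0007  0.0014 -0.0295]
```

servo_tool(
  steps=[
    [0,0,0,0,-0.5],
    [0,3.1,0.4,0,0],
    [0,3,0.4,0,0],
    [0,3,0.4,2,0],
    [0,0,0,3,0],
    [0,0,0,2,0],
    [0,0,0,0,0],
    [0,0,0,0,0],
  ],
)

```text
time_s: 9.82
tcp_pos: [0.6209, 0.1474, 0.1739]
eef_rot: [-180.0, -0.1, 6.0]
contact_force: [0.1, -0.7, -1.7]
gripper_width: 0.0176
```

```bash
python3 - <<'E'
from h import *
from plant import r
import pickle
s=r.get_state();im=r.capture("wrist")[:,:,::-1];print(s["time_s"],s["tcp_pos"],s["eef_rot"])
pickle.dump(pose(s),open("T6.pkl","wb"))
cv2.imwrite("pics/w6.png",im)
cv2.imwrite("pics/w6c.png",cv2.resize(im[160:340,220:420],None,fx=3.3,fy=3.3,interpolation=cv2.INTER_CUBIC))
t=r.capture("top")[:,:,::-1];cv2.imwrite("pics/t6.png",t)
cv2.imwrite("pics/t6c.png",cv2.resize(t[145:230,225:325],None,fx=7,fy=7,interpolation=cv2.INTER_CUBIC))
t=r.capture("scene")[:,:,::-1];cv2.imwrite("pics/s6.png",t)
cv2.imwrite("pics/s6c.png",cv2.resize(t[170:265,320:420],None,fx=6,fy=6,interpolation=cv2.INTER_CUBIC))
E
```

```text
9.825 [0.62085571 0.14740965 0.17385586] [-1.79986291e+02 -9.12167224e-02  6.00807722e+00]
```

View pics/w6c.png

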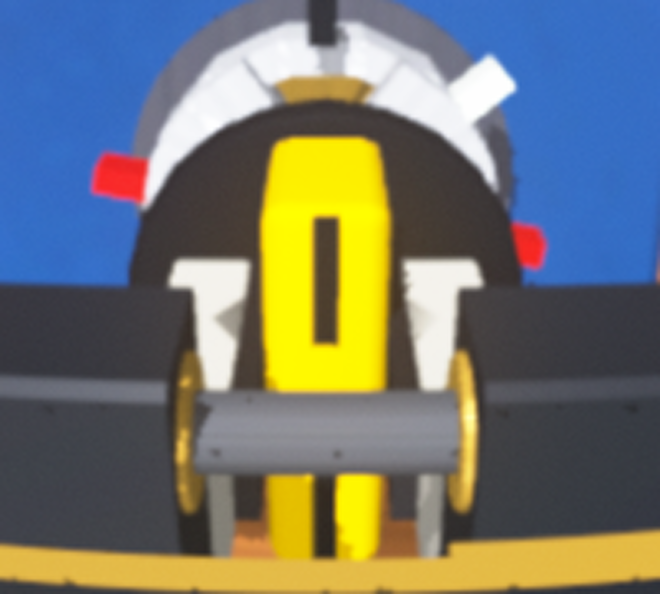

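View pics/t6c.png

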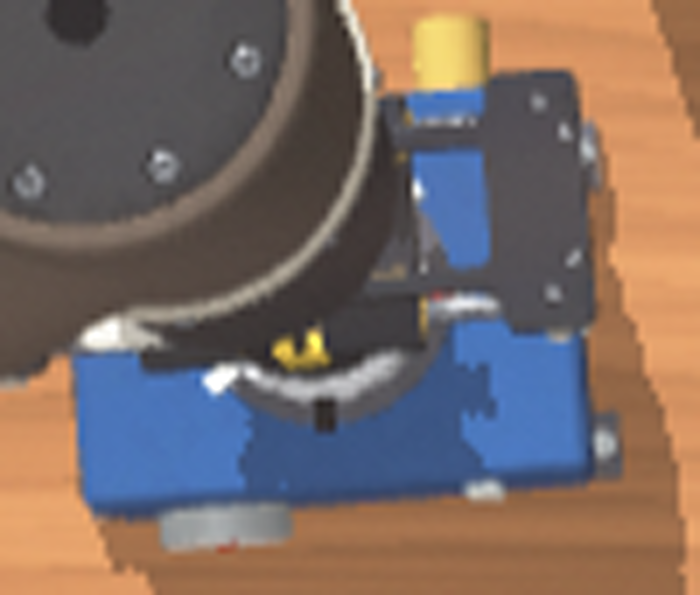

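View pics/s6c.png

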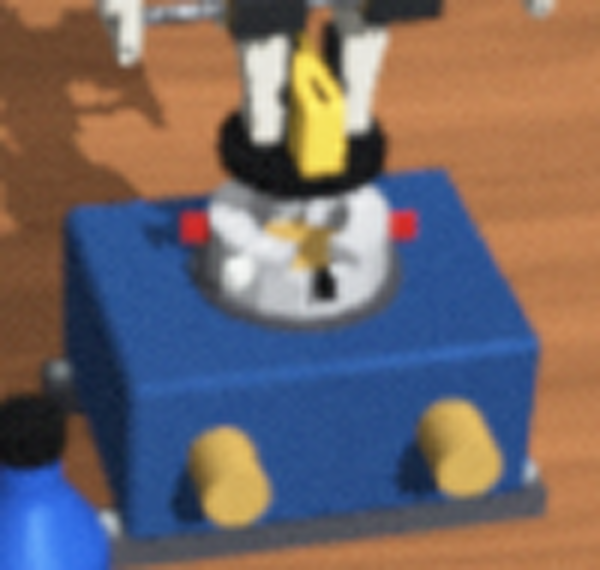

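```bash
python3 - <<'E'
from h import *
from plant import r
import pickle
np.set_printoptions(precision=4,suppress=True)
c=r.calibration("wrist");print(c)
T=pickle.load(open("T6.pkl","rb"));I=np.eye(4)
f=lambda p:(np.array(p,float)+.5)/3.3-.5+[220,160]
print(wray(c,I,f([(326,216)])))
zt=T[2,3]-.1245  # tool z of ticks
# measured in tool coords: bar line far end, near end(top face), disc L/R edges, ticks
print("bar",wplane(c,I,f([(326,216),(324,558)]),-.0295))
print("disc",wplane(c,I,f([(130,285),(523,285)]),.0045))
print("tick black axis",wplane(c,I,f([(321,0),(321,44)]),zt))
print("redL,redR outer, whiteUR outer",wplane(c,I,f([(95,172),(545,248),(505,72)]),zt))
print("expected tool coords of mouth meas:",(np.linalg.inv(T)@[.62,.1467,.13,1])[:3])
E
```

```text
{'K': array([[309.7069,   0.    , 318.2308],
       [  0.    , 309.7069, 200.3553],
       [  0.    ,   0.    ,   1.    ]]), 'tool_from_camera': array([[ 0.0012, -0.9541, -0.2995,  0.082 ],
       [ 1.    ,  0.001 ,  0.0009,  0.0012],
       [-0.0006, -0.2995,  0.9541, -0.1589],
       [ 0.    ,  0.    ,  0.    ,  1.    ]])}
(array([ 0.082 ,  0.0012, -0.1589]), array([[-0.3747,  0.0017,  0.9272]]))
bar [[ 0.0297  0.0014 -0.0295]
 [-0.0312  0.0012 -0.0295]]
disc [[ 0.0023 -0.0336  0.0045]
 [ 0.0024  0.0369  0.0045]]
tick black axis [[0.0456 0.0005 0.0494]
 [0.0363 0.0005 0.0494]]
redL,redR outer, whiteUR outer [[ 0.0079 -0.0492  0.0494]
 [-0.0103  0.0511  0.0494]
 [ 0.0305  0.0395  0.0494]]
expected tool coords of mouth meas: [-0.001   0.0006  0.0439]
```

servo_tool(
  steps=[
    [0,-0.1,-0.06,0,0],
    [0,0,0,0.8,0],
    [0,0,0,0.3,0],
    [0,0,0,0.2,0],
    [0,0,0,0.2,0],
  ],
  squeeze=50,
)

```text
time_s: 10.6
tcp_pos: [0.6194, 0.1476, 0.1573]
eef_rot: [180.0, 0.0, 6.0]
contact_force: [-0.3, -0.6, -2.2]
gripper_width: 0.0174
```

servo_tool(
  steps=[
    [0,0,0,0.3,0],
    [0,0,0,0.3,0],
    [0,0,0,0.2,0],
    [0,0,0,0.2,0],
  ],
)

```text
time_s: 11.1
tcp_pos: [0.6193, 0.1476, 0.1474]
eef_rot: [180.0, 0.0, 6.0]
contact_force: [-0.2, -0.4, -2.2]
gripper_width: 0.0177
```

servo_tool(
  steps=[
    [0,0,0,0.15,0],
    [0,0,0,0.1,0],
    [0,0,0,0,0],
  ],
)

```text
time_s: 11.48
tcp_pos: [0.6193, 0.1476, 0.145]
eef_rot: [180.0, 0.0, 6.0]
contact_force: [0.3, -0.6, -2.4]
gripper_width: 0.0178
```

servo_tool(
  steps=[
    [0,0,0,0.1,0],
    [0,0,0,0.05,0],
    [0,0,0,0,0],
  ],
)

```text
time_s: 11.85
tcp_pos: [0.6195, 0.1476, 0.1444]
eef_rot: [-180.0, -0.1, 6.0]
contact_force: [-3.0, 0.9, 6.0]
gripper_width: 0.0174
```

```bash
python3 - <<'E'
from h import *
from plant import r
im=r.capture("wrist")[:,:,::-1];t=r.capture("scene")[:,:,::-1]
print(r.get_state()["moment"])
a=cv2.resize(im[160:340,220:420],(400,360),interpolation=cv2.INTER_CUBIC);b=cv2.resize(t[175:265,320:420],(400,360),interpolation=cv2.INTER_CUBIC)
cv2.imwrite("pics/j7.png",np.hstack([a,b]))
E
```

```text
[-0.0891081   1.17168707  0.00365031]
```

View pics/j7.png

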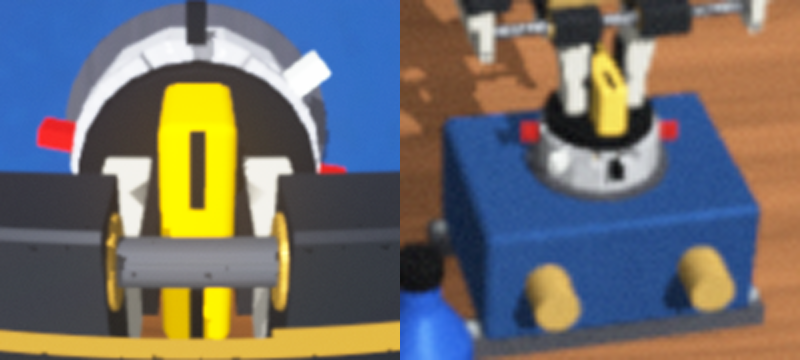

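The disc is down on the lip and the bar lines up with the black tick (198 against 197 px). I'll ease the push slightly and turn clockwise.

servo_tool(
  steps=[
    [0,0,0,-0.04,0],
    [0,0,0,0,6],
    [0,0,0,0,7],
    [0,0,0,0,7],
    [0,0,0,0,0],
  ],
)

```text
time_s: 12.58
tcp_pos: [0.6198, 0.148, 0.1445]
eef_rot: [-180.0, -0.1, -14.0]
contact_force: [-1.0, 1.3, 4.2]
gripper_width: 0.0175
```

```bash
python3 - <<'E'
from h import *
from plant import r
s=r.get_state();print(s["tcp_pos"],s["eef_rot"],s["moment"],s["contact_force"],s["time_s"])
im=r.capture("wrist")[:,:,::-1]
cv2.imwrite("pics/w8.png",cv2.resize(im[160:340,220:420],None,fx=3,fy=3,interpolation=cv2.INTER_CUBIC))
E
```

```text
[0.61979868 0.14795567 0.14447602] [-1.79953889e+02 -5.73825401e-02 -1.39631398e+01] [ 0.25974382  0.55534317 -0.06559601] [-1.01873167  1.33044238  4.23480718] 12.575
```

View pics/w8.png

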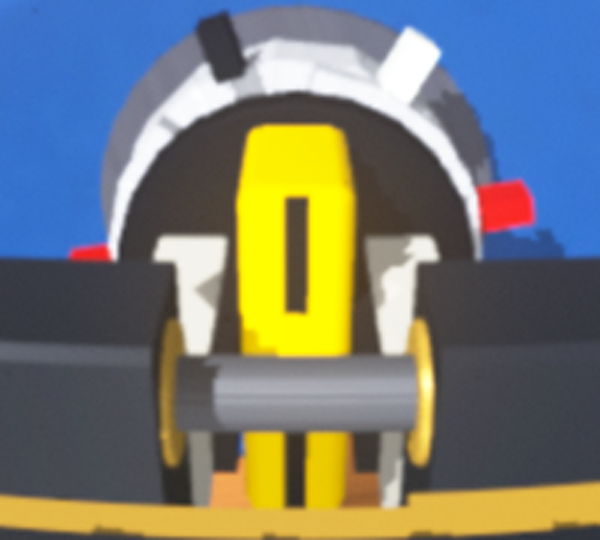

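servo_tool(
  steps=[
    [0,0,0,0,7],
    [0,0,0,0,7],
    [0,0,0,0,7],
    [0,0,0,0,5],
    [0,0,0,0,4],
    [0,0,0,0,0],
    [0,0,0,0,0],
  ],
)

```text
time_s: 13.5
tcp_pos: [0.6196, 0.1477, 0.1444]
eef_rot: [-180.0, -0.0, -43.8]
contact_force: [-1.6, -0.1, 5.4]
gripper_width: 0.0175
```

```bash
python3 - <<'E'
from h import *
from plant import r
s=r.get_state();print(s["tcp_pos"],s["eef_rot"],s["moment"],s["contact_force"],s["time_s"])
im=r.capture("wrist")[:,:,::-1]
cv2.imwrite("pics/w9.png",cv2.resize(im[160:340,220:420],None,fx=3,fy=3,interpolation=cv2.INTER_CUBIC))
t=r.capture("scene")[:,:,::-1];u=r.capture("top")[:,:,::-1]
cv2.imwrite("pics/j9.png",np.hstack([cv2.resize(t[175:265,320:420],(400,360),interpolation=cv2.INTER_CUBIC),cv2.resize(u[145:235,225:325],(400,360),interpolation=cv2.INTER_CUBIC)]))
E
```

```text
[0.61957514 0.14766213 0.14444836] [-1.79965456e+02 -2.39000401e-02 -4.38412327e+01] [0.08953827 0.79246521 0.056543  ] [-1.61973305 -0.11421672  5.39717261] 13.5
```

View pics/w9.png

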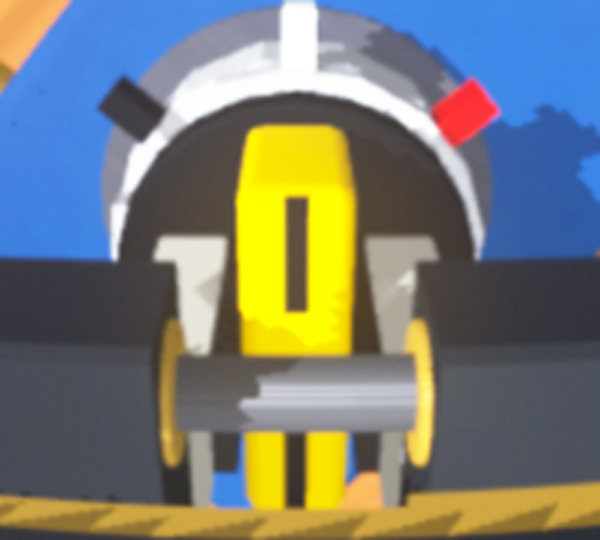

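View pics/j9.png

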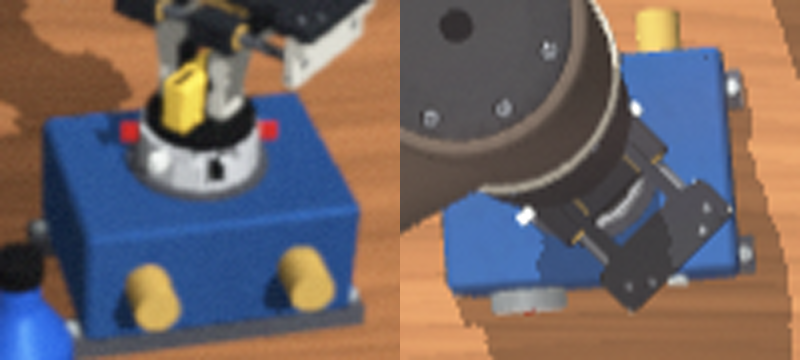

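The bar points straight at the white tick (297 against 299 px), with the black and red ticks symmetric on either side. I'll hold briefly to check it stays put, then hand in.

servo_tool(
  steps=[
    [0,0,0,0,0],
    [0,0,0,0,0],
    [0,0,0,0,0],
    [0,0,0,0,0],
  ],
)

```text
time_s: 14.15
tcp_pos: [0.6196, 0.1477, 0.1444]
eef_rot: [-180.0, -0.0, -43.8]
contact_force: [-1.7, 0.3, 4.4]
gripper_width: 0.0178
```

```bash
python3 - <<'E'
from h import *
from plant import r
im=r.capture("wrist")[:,:,::-1]
cv2.imwrite("pics/w10.png",cv2.resize(im[160:340,220:420],None,fx=3,fy=3,interpolation=cv2.INTER_CUBIC))
s=r.get_state();print(s["time_s"],s["eef_rot"],s["contact_force"],s["moment"],s["gripper_width"])
a=cv2.imread("pics/w9.png");b=cv2.imread("pics/w10.png");print(np.abs(a.astype(int)-b).mean())
t0=cv2.imread("pics/scene0.png");t=r.capture("scene")[:,:,::-1];cv2.imwrite("pics/s10.png",t)
E
```

```text
14.2 [-1.79962451e+02 -2.54359327e-02 -4.38442179e+01] [-2.70278762 -0.76764056  6.51750695] [0.12077404 0.74877804 0.02477013] 0.017445085233488974
0.6827253086419753
```

View pics/s10.png

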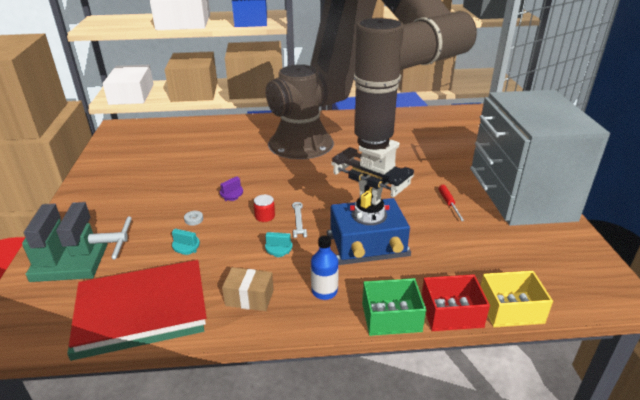

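The cap is steady, and the bystanders stand where they were in the first picture. Handing in.

```bash
python3 -c "
from plant import r
print(r.close_job())"
```

```text
the job is handed in; nothing more can be done
None
```

I put the black cap with the yellow bar into the blue tank's neck in line with the black ticks. It sat fully down, and I turned it about 50° clockwise. I handed the job in at about 14 s, still gripping with 50 N, with the bar at the white ticks.

**Last checks:**
- **Bar position:** the bar's line is within about 2 px of the white tick in the wrist crop. The tool is at -43.8°, against a measured -44.1° for the white ticks.
- **Seating:** the measured heights put the disc on the lip, with a light downward push of about 7–8 N once the weight is allowed for.
- **Steadiness:** the pose and picture did not change over the last 0.6 s. The cap never turned past the white ticks, so it never came near the lock.
- **Bystanders:** none has moved in the final scene picture.

**What disagreed:**
- **Mouth position:** the fixed cameras and the wrist camera differed by about 2.5 mm in x for the mouth. I corrected this by comparing the held cap with the neck directly.
- **Spring torque:** the readings about the vertical were too noisy to confirm it (-0.07 to +0.06 N m). I judged the angle from the picture and the tool's turn instead.

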